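Hang the pail from a kitchen rail with an S-hook

TASK

Take the S-hook out of its wooden block, hook it over the steel rail, well clear of the posts, and let go of it there. Then hang the blue pail by the raised loop in the middle of its bail from the hook's lower curl, let go and leave it hanging still. Leave the other things on the table where they are.

Things in the scene. Friction and masses are not known exactly. Their poses are not given: they have to be found in the camera images.
- rail_mid (a point): Middle of the fixed, level, round steel rail, on its axis, 256 mm above the table; 14 mm thick. It runs along this point's y between two posts (16 mm thick, no taller than the rail) at y = -250 and +250 mm; nothing else is in front of, behind or above it. x points across it, away from the robot.
- hook_grip (a point): Centre of the wooden grip on top of the loose twisted steel S-hook (70 g, 172 mm tall). Grip: 28 x 18 x 40 mm along x, y, z, underside 22 mm below this point. z: up along the hook. At the start it stands upright in the slot of the wooden block. Lower curl: see hook_curl.
- hook_saddle (a point): Inner top of the upper curl, 26 mm below hook_grip, which rests on top of the rail. Axes as hook_grip. The curl is an inverted U of 18 mm wide flat steel in the xz plane, 20 mm clear inside, for a rail along the hook's y, either way round. Its -x leg is the shank; its free +x leg ends 38 mm below this point, flared out to x = 19 mm.
- hook_curl (a point): Inner bottom of the lower curl, 120 mm below the saddle, 8 mm above the hook's foot: a J of 8 mm round bar in the hook's yz plane, 24 mm clear inside. Free tip on the +y side, its top 30 mm above this point. Shank on the -y side; from 45 mm above this point it bends back over the curl's middle. A bar along the hook's x enters over the tip, under the bend, and is lowered.
- block_top (a point): Top centre of the fixed wooden block, 50 x 76 x 45 mm (x, y, z), with a slot (10 x 43 mm, 37 mm deep) in which the hook's lower curl stands with 1 to 2 mm play; the hook lifts straight out.
- pail_loop (a point): Underside of the raised loop mid-bail of the loose blue pail (about 140 g; rim 140 mm across, 70 mm high), 115.5 mm above the pail's underside; this sits in the hook's lower curl. The bail, a stiff upright 7 mm wire fixed to the pail, runs along x from rim to rim; its middle 16 mm is 11 mm higher than the rest. z up.
- pail_grip_a (a point): Centre of the wooden grip on the -x half of the bail (nearer the robot at the start): 34 mm along x, 14 mm square, 46 mm from the pail's middle, 108 mm above its underside, 38 mm above its rim. Axes as pail_loop. A hand leaned back 10 to 25 degrees, away from the hook, keeps its body clear of hook and rail.
- pail_grip_b (a point): The same wooden grip on the +x half of the bail (farther from the robot at the start).
- spice_jar: Bystander, to be left alone: glass spice jar with a red cap, 45 mm across, 106 high, standing near the left edge. Origin at the centre of its underside.
- mug: Bystander, to be left alone: dark green enamel mug, 88 mm across, 80 high, in the front left. Origin at the centre of its underside.
- lemon: Bystander, to be left alone: yellow lemon, 71 mm long, in the front middle. Origin at the centre of its underside.
- lemon2: Bystander, to be left alone: second yellow lemon, 72 mm long, in the front right. Origin at the centre of its underside.
- timer: Bystander, to be left alone: round red and white kitchen timer, 70 mm across, 60 high, on the right. Origin at the centre of its underside.

How it is judged:
By the outcome, as a careful person would: the job done as asked, in the order asked, and still so for the second after the job is handed in, with the robot touching nothing.
It also fails if it takes over 72 s, if anything falls off the work surface, if the arm or the gripper's body presses on something with over 40 N, if the wrist force passes 120 N, or if a joint passes its speed limit or range.

ROBOT

A 7-joint arm with a two-finger parallel gripper is mounted at the origin on the work surface; the furniture and walls round the work are solid. World frame = base frame: x ahead of the robot, y to its left, z up, the work surface at z = 0. Lengths are in m, angles in rad, forces in N, time in s.
With the tool pointing down it reaches from about 0.425 to 0.875 m from the base axis. Payload 4.7 kg.
Tool frame: the origin (TCP) lies midway between the tips of the shut fingers; the grasp point (between the pads) lies 19 mm behind it (pinch_z is the distance from the TCP to the grasp point, in m); z points along the fingers, y is the line along which they close (so a half turn about z gives the same grasp; the last joint's range is limited). The gripper opens to 87 mm and grips with 3 to 60 N. Pads are 19 mm wide; open, the fingers measure 117 mm over their backs; the gripper's body (75 mm by 190 mm) begins 51 mm behind the grasp point.
Start: joints at [-1.326, 0.321, -0.07, 1.45, 0.023, 1.371, -0.057], TCP at [0.149, 0.633, 0.223] pointing down, gripper open.
Joint ranges: [-2.86, 2.86], [-0.3, 2.09], [-1.38, 1.24], [0.06, 2.45], [-1.56, 4.7], [0.09, 2.05], [-2.69, 2.69]. Speed limits (rad/s): [2.57, 2.57, 3.14, 3.14, 3.14, 3.14, 3.14].

INTERFACE

Orientations are given as a rotation vector (axis times angle).
In Python, from cell import * gives the robot as it stands. The module is installed in compiled form; this text tells all that it offers.
- The arm moves only by the tool jog_arm, never from a script. Its argument "commands" is text: rows parted by semicolons, each of 5 numbers parted by spaces: the opening, from 0 (shut) to 1 (fully open), then the shift along the tool's x, y, z in cm, then the turn about the tool's z in degrees. In form: gripper x y z yaw; .... A call has 1 to 20 rows; each row is the pose to reach, as a shift and turn from the pose commanded when the call began, along the tool's axes at that moment; what a row does not reach only later rows make up. A row lasts 1/12 s, in which the tool goes at most 41.7 mm and 7.16 degrees, less where a joint would pass 70% of its speed; a pose out of reach is approached as far as the arm can. A call with a gripper value outside its range is refused whole. The fingers move at their own pace and stop on an object; "force" is the grip in N (left out, the last holds). Time passes only in rows, so rows that repeat a pose let the fingers close. It gives the time, the measured TCP pose, the force, the opening and the grip force at its end, in the units of the state.
- get_obs(): the state, without advancing time (a new reading comes with each control period).
- get_image(name): name is "side" or "top"; returns the picture (384x512x3 uint8, red, green, blue); there is no depth.
- camera_model(name): a dict with "vertical_fov" (degrees; the focal length in pixels is half the picture's height over the tangent of half this angle, whatever the lens; pixels are square), "cx", "cy" (the principal point, pixels), "distortion" ([k1, k2, p1, p2, k3] as OpenCV has them; the pictures are not rectified), "R" (3x3) and "t" (3): a world point X has camera coordinates R X + t. Camera axes: x right, y down, z forward; pixel columns grow to the right and rows downward; lengths in m; the calibration is good to about 2 mm. A picture is of the moment at which its call begins. camera_model takes no time and is no camera call.
- hand_in(): hands the job in; it is judged then, once.
Trained networks look in the newest picture that a camera, given by its name, has taken for a name from the list of things; names that differ only in an ending like _2 or _b are one class to them, and where a whole thing is asked for, a point or a joint stands for the part that bears it (a point fixed in the world has none). Each returns a list of dicts, best first, with "conf" (0 to 1); they miss things now and then, are a little off and sometimes report something else, mostly with a low value. They report only what shows in the picture. A call takes as long as a camera call.
- boxes_of(camera, query): "at" ([column, row] in pixels, amid what is visible of it).
The state is a dict: "time_s": time; "joint_pos": joint angles; "joint_vel": joint speeds; "joint_efforts": joint torques, N m; "eef_pos": TCP position; "ee_rot": TCP orientation; "wrist_force": force on the tool from outside, world axes, zero at the start; "torque": the same for the moment, N m; "grip_width": finger opening in m; "finger_force": force on a finger pad.
Only numpy, scipy, OpenCV 4.12 (cv2) and the standard library are available. Lean on these libraries where they do the work, as an engineer would, in place of code of your own. Each camera call takes 0.05 s, during which the arm holds its last target. There are 200 camera calls.

## Working session

There is one attempt and no reset: what is moved stays moved. The work goes in short steps, Python scripts to look and compute and a tool call to move; the robot and the scene stay as the last step left them, time stands still between calls to the robot, and variables do not carry over. Pictures are saved under pics/ and viewed, at most 10 in all, crops included, and the job is handed in when it is done.

Besides the shell and the picture viewer there is one more tool, called after "Request:" by a JSON object that holds its "api" and its "payload", one argument or row to a line. jog_arm: Moves the arm, as the interface text tells. Its arguments: {"type":"object","properties":{"commands":{"type":"string"},"force":{"type":"number"}},"required":["commands"]}

```bash
mkdir -p pics; cat > h.py <<'E'
from cell import *
import numpy as np, cv2
from scipy.spatial.transform import Rotation as Ro
def cam(n):
    m=camera_model(n); f=192/np.tan(np.radians(m["vertical_fov"])/2)
    return m,np.array([[f,0,m["cx"]],[0,f,m["cy"]],[0,0,1]]),np.array(m["R"]),np.array(m["t"]),np.array(m["distortion"],float)
def ray(n,p):
    m,K,R,t,d=cam(n)
    u=cv2.undistortPointsIter(np.array([[p]],float),K,d,None,None,(3,100,1e-9))[0,0] if hasattr(cv2,'undistortPointsIter') else cv2.undistortPoints(np.array([[p]],float),K,d)[0,0]
    return -R.T@t, R.T@np.array([u[0],u[1],1])
def at_z(n,p,z):
    c,d=ray(n,p); return c+d*(z-c[2])/d[2]
def tri(ps,pt):
    A=np.zeros((3,3));b=np.zeros(3)
    for n,p in (("side",ps),("top",pt)):
        c,d=ray(n,p); d=d/np.linalg.norm(d); P=np.eye(3)-np.outer(d,d); A+=P;b+=P@c
    return np.linalg.solve(A,b)
def proj(n,X):
    m,K,R,t,d=cam(n); return cv2.projectPoints(np.atleast_2d(X).astype(float),cv2.Rodrigues(R)[0],t,K,d)[0][:,0]
E
python3 - <<'E'
from h import *
np.set_printoptions(precision=4,suppress=True)
for n in("side","top"):
    im=get_image(n); cv2.imwrite(f"pics/{n}0.png",cv2.resize(im[:,:,::-1],(800,600),interpolation=cv2.INTER_CUBIC))
    m,K,R,t,d=cam(n); print(n,K[0,0],m["cx"],m["cy"],d,-R.T@t,R[2])
    for q in["rail_mid","hook_grip","hook_saddle","hook_curl","block_top","pail_loop","pail_grip_a","timer","mug","lemon","spice_jar"]:
        print(q,[(np.round(b["at"],1).tolist(),round(b["conf"],2)) for b in boxes_of(n,q)][:4])
o=get_obs();print(o["eef_pos"],o["ee_rot"],o["time_s"],Ro.from_rotvec(o["ee_rot"]).as_matrix())
E
```

```text
side 360.72573344190397 252.43130966615252 192.63270411907635 [-0.0596  0.      0.      0.      0.    ] [ 0.2293 -0.707   0.7125] [ 0.3164  0.7591 -0.5689]
rail_mid [([339.2, 191.1], 0.87), ([260.0, 243.9], 0.72)]
hook_grip [([265.2, 246.8], 0.77)]
hook_saddle [([266.4, 243.3], 0.62)]
hook_curl [([262.9, 243.7], 0.73)]
block_top []
pail_loop [([228.9, 219.6], 0.62), ([259.6, 243.9], 0.35)]
pail_grip_a [([229.9, 218.7], 0.67)]
timer [([282.5, 337.2], 0.7)]
mug [([186.2, 191.3], 0.64)]
lemon [([207.7, 250.1], 0.9), ([203.9, 175.9], 0.72), ([224.9, 306.3], 0.62)]
spice_jar [([205.1, 175.0], 0.89), ([283.6, 336.0], 0.29)]
top 466.7125395600391 253.17292011169644 189.05464600516768 [0.0348 0.     0.     0.     0.    ] [ 0.2811 -0.0056  1.376 ] [ 0.1913  0.0065 -0.9815]
rail_mid [([253.2, 130.4], 0.6)]
hook_grip [([308.1, 198.7], 0.57)]
hook_saddle [([307.4, 203.4], 0.73)]
hook_curl [([307.6, 203.5], 0.54)]
block_top [([297.4, 209.3], 0.72)]
pail_loop [([224.5, 207.5], 0.72), ([254.7, 237.3], 0.43)]
pail_grip_a [([226.5, 206.4], 0.87), ([306.8, 198.5], 0.34)]
timer [([363.2, 216.3], 0.68)]
mug [([162.1, 240.0], 0.64)]
lemon [([255.0, 239.2], 0.79), ([327.3, 248.7], 0.61)]
spice_jar [([138.3, 208.0], 0.56)]
[0.1487 0.6328 0.2226] [0.3617 3.1207 0.0001] 1.2 [[-0.9735  0.2287  0.0001]
 [ 0.2287  0.9735  0.0001]
 [-0.      0.0001 -1.    ]]
```

View pics/side0.png

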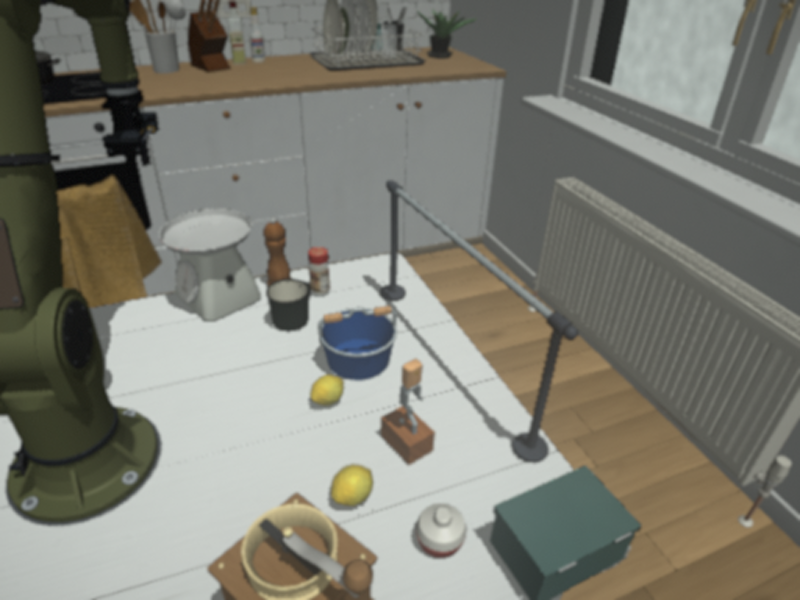

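View pics/top0.png

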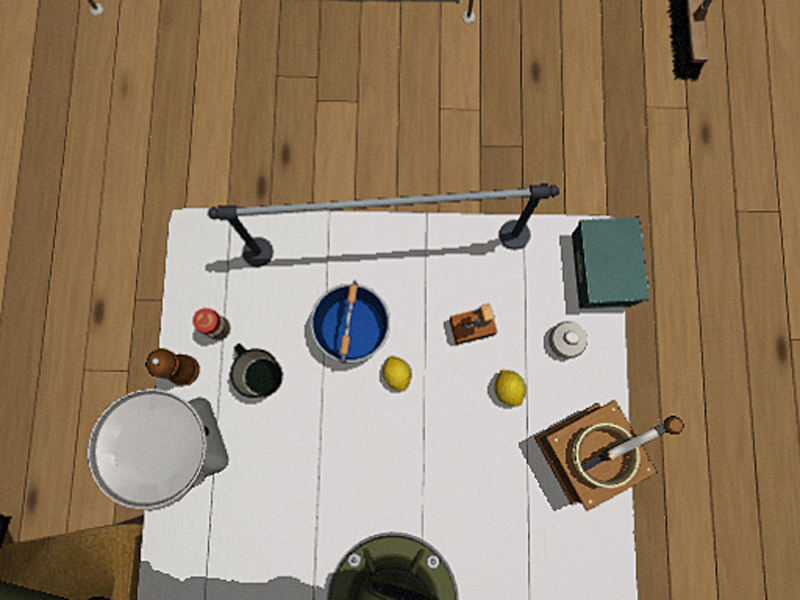

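The side view shows the hook grip at (412,375), the block at (407,433), the pail at (358,340), and the rail from (395,187) to (562,325). The top view shows the rail from (225,212) to (545,190), the block at (473,325), and the pail bail from (352,290) to (345,350). Next I'll enlarge the hook and rail.

```bash
python3 - <<'E'
from h import *
np.set_printoptions(precision=4,suppress=True)
s=get_image("side");t=get_image("top")
def crop(im,x,y,w,h,k): return cv2.resize(im[y:y+h,x:x+w,::-1],(w*k,h*k),interpolation=cv2.INTER_CUBIC)
out=np.zeros((600,800,3),np.uint8)
a=crop(s,235,222,50,75,8); out[:600,:400]=a
a=crop(t,275,185,50,37,8); out[:296,400:]=a
a=crop(t,195,175,57,43,7); out[299:600,400:799]=a
cv2.imwrite("pics/c1.png",out)
print(at_z("top",[235/1.5625,211/1.5625],.256),at_z("top",[530/1.5625,192/1.5625],.256))
print(tri([400/1.5625,190/1.5625],[228/1.5625,212/1.5625]),tri([555/1.5625,319/1.5625],[540/1.5625,190.5/1.5625]))
print("hook",tri([412/1.5625,375/1.5625],[487/1.5625,313/1.5625]))
print("pail",tri([328/1.5625,319/1.5625],[345/1.5625,348/1.5625]),tri([382/1.5625,311/1.5625],[352/1.5625,292/1.5625]))
E
```

```text
[0.6323 0.261  0.256 ] [ 0.6723 -0.2108  0.256 ]
[0.6376 0.2724 0.2498] [ 0.6697 -0.2239  0.2651]
hook [ 0.491  -0.1527  0.1589]
pail [0.433  0.0896 0.1063] [0.5334 0.0804 0.1056]
```

View pics/c1.png

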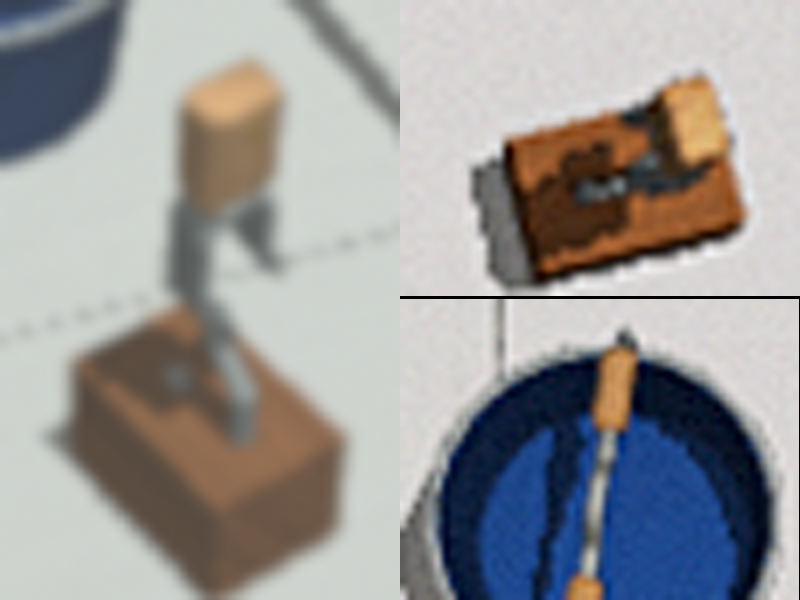

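The crop shows the grip in side at (230,140) and in top at (693,122). The shank is on the robot side and the free leg points away from the robot. The J tip at (178,378) is on the +y side, and the block is yawed about +16°. I'll overlay model boxes to refine the poses.

```bash
cat >> h.py <<'E'
def Rz(a): return Ro.from_euler('z',a,degrees=True).as_matrix()
def box(c,yaw,dx,dy,dz):
    P=np.array([[a,b,e] for a in(-.5,.5) for b in(-.5,.5) for e in(-.5,.5)])*[dx,dy,dz]
    return np.array(c)+P@Rz(yaw).T
def move(p,ang):
    o=get_obs();R=Ro.from_rotvec(o["ee_rot"]).as_matrix();d=R.T@(np.array(p)-o["eef_pos"])*100
    cur=np.degrees(np.arctan2(R[1,0],R[0,0])); y=-(ang-cur); y=(y+180)%360-180
    print("xyz cm",np.round(d,2),"yaw",round(y,1))
E
cat > ov.py <<'E'
from h import *
import sys
np.set_printoptions(precision=4,suppress=True)
hook=[.4905,-.1525,.162];hy=16; blk=[.4805,-.1525,.0225]
pail=[.483,.085];py=-5.2
from scipy.optimize import least_squares
S=1/8
# block corner clicks
f=lambda X,Y:(275+(X-400)/8,185+Y/8)
print("blk top corners",[at_z("top",f(*c),.045)[:2] for c in((510,142),(542,270),(742,213))])
print("grip top face",[at_z("top",f(*c),.182)[:2] for c in((668,88),(706,78),(728,150),(690,160))])
print("grip tri",tri((235+230/8,222+140/8),f(693,122)))
# rail line: fit bright edges in top
t=get_image("top");s=get_image("side")
E_=[]
for c in range(165,330,15):
    col=t[110:150,c].astype(int); g=col[:,2]-col[:,0]  # blueish-grey vs wood
    w=np.clip(g+15,0,None); r=110+(w*np.arange(40)).sum()/w.sum(); E_.append(at_z("top",(c,r),.258)[:2])
E_=np.array(E_);print(E_)
E
python3 ov.py
```

```text
blk top corners [array([ 0.5021, -0.1002]), array([ 0.4558, -0.1118]), array([ 0.4778, -0.1836])]
grip top face [array([ 0.498 , -0.1417]), array([ 0.5016, -0.154 ]), array([ 0.478 , -0.1609]), array([ 0.4745, -0.1487])]
grip tri [ 0.4911 -0.1524  0.1601]
[[ 0.6208  0.2236]
 [ 0.6229  0.1864]
 [ 0.6243  0.1491]
 [ 0.6269  0.1118]
 [ 0.6284  0.0745]
 [ 0.6285  0.037 ]
 [ 0.6306 -0.0003]
 [ 0.6327 -0.0377]
 [ 0.6342 -0.0751]
 [ 0.6354 -0.1124]
 [ 0.637  -0.1498]]
```

```bash
cat > rail.py <<'E'
from h import *
np.set_printoptions(precision=4,suppress=True)
t=get_image("top")
v=cv2.resize(t[110:150,130:365,::-1],None,fx=3.4,fy=3.4,interpolation=cv2.INTER_CUBIC)
s=get_image("side"); v2=cv2.resize(s[105:225,240:380,::-1],None,fx=3.8,fy=3.8,interpolation=cv2.INTER_CUBIC)
out=np.zeros((600,800,3),np.uint8); out[:v.shape[0],:v.shape[1]]=v[:,:800]; out[142:142+v2.shape[0],:v2.shape[1]]=v2[:458]
g=cv2.resize(t[118:145:,165:200,::-1],None,fx=7,fy=7,interpolation=cv2.INTER_NEAREST); out[145:145+g.shape[0],545:545+g.shape[1]]=g
g=cv2.resize(t[112:140:,300:335,::-1],None,fx=7,fy=7,interpolation=cv2.INTER_NEAREST); out[370:370+g.shape[0],545:545+g.shape[1]]=g
cv2.imwrite("pics/rail.png",out)
P=[]
for c in range(165,330,15):
    col=t[118:145,c].astype(int); sat=col.max(1)-col.min(1); m=(sat<32)&(col.max(1)<200)
    r=118+np.nonzero(m)[0]; P.append((c,r.mean() if len(r) else np.nan,len(r)))
print(np.array(P))
E
python3 rail.py
```

```text
[[165.     134.5      6.    ]
 [180.     133.5      6.    ]
 [195.     132.5      6.    ]
 [210.     136.8182  11.    ]
 [225.     131.4      5.    ]
 [240.     130.       6.    ]
 [255.     130.1429   7.    ]
 [270.     128.5      6.    ]
 [285.     127.6667   6.    ]
 [300.     128.2857   7.    ]
 [315.     126.1667   6.    ]]
```

View pics/rail.png

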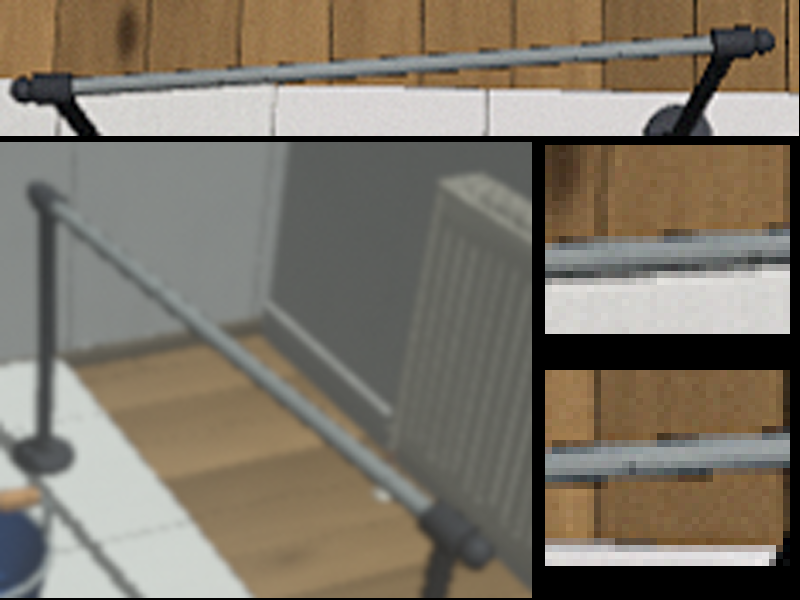

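The rail crops show the axis through top pixels (165,134.5) and (315,126.2), with the post collars at about (144,136) and (346,122.6).

```bash
python3 - <<'E'
from h import *
np.set_printoptions(precision=4,suppress=True)
A=at_z("top",(165,134.5),.256);B=at_z("top",(315,126.2),.256);d=A-B
print(A,B,"yaw",np.degrees(np.arctan2(-d[0],d[1])))
C=at_z("top",(144,135.9),.256);D=at_z("top",(346.2,122.6),.256);print(C,D,(C+D)/2,np.linalg.norm(C-D))
# side check: rail points at rail crop
for c in((150,294),(350,443)):
    print(at_z("side",(240+c[0]/3.8,105+(c[1]-142)/3.8),.256))
move([.42,.25,.27],196); move([.491,-.152,.25],196)
print(get_obs()["joint_pos"])
E
```

```text
[0.6344 0.2247 0.256 ] [ 0.6627 -0.1502  0.256 ] yaw 4.312939715552957
[0.6298 0.2768 0.256 ] [ 0.6733 -0.2283  0.256 ] [0.6516 0.0243 0.256 ] 0.5070148908185595
[0.6392 0.0915 0.256 ]
[ 0.6706 -0.1291  0.256 ]
xyz cm [-35.16 -31.06  -4.74] yaw -29.2
xyz cm [-51.27 -68.57  -2.74] yaw -29.2
[-1.3259  0.321  -0.0701  1.4505  0.0226  1.3708 -0.0569]
```

Request:
{"api": "jog_arm", "payload": {
  "commands": "1 -35 -31 -4.7 -29;1 -35 -31 -4.7 -29;1 -35 -31 -4.7 -29;1 -35 -31 -4.7 -29;1 -35 -31 -4.7 -29;1 -35 -31 -4.7 -29;1 -35 -31 -4.7 -29;1 -35 -31 -4.7 -29;1 -35 -31 -4.7 -29;1 -35 -31 -4.7 -29;1 -35 -31 -4.7 -29;1 -35 -31 -4.7 -29;1 -35 -31 -4.7 -29;1 -35 -31 -4.7 -29;1 -51.3 -68.6 -4 -29;1 -51.3 -68.6 -4 -29;1 -51.3 -68.6 -4 -29;1 -51.3 -68.6 -4 -29;1 -51.3 -68.6 -4 -29;1 -51.3 -68.6 -4 -29",
  "force": 40
}}

```text
time_s: 3.17
eef_pos: [0.4626, 0.0055, 0.2653]
ee_rot: [-0.438, 3.11, 0.001]
wrist_force: [1.0, 1.3, -0.7]
grip_width: 0.0873
finger_force: 0.0
```

```bash
python3 - <<'E'
from h import *
move([.491,-.152,.25],196);move([.491,-.152,.143],196); print(get_obs()["joint_pos"],get_obs()["eef_pos"])
E
```

```text
xyz cm [  1.62 -15.92   1.51] yaw 0.0
xyz cm [  1.63 -15.93  12.21] yaw 0.0
[-0.61659709 -0.13339858  0.50236905  1.84179662  0.06397674  1.41669323
  1.72268053] [0.46260771 0.00547    0.26527027]
```

Request:
{"api": "jog_arm", "payload": {
  "commands": "1 1.6 -15.9 2 0;1 1.6 -15.9 2 0;1 1.6 -15.9 2 0;1 1.6 -15.9 2 0;1 1.6 -15.9 2 0;1 1.6 -15.9 5 0;1 1.6 -15.9 8 0;1 1.6 -15.9 10 0;1 1.6 -15.9 12.2 0;1 1.6 -15.9 12.2 0;1 1.6 -15.9 12.2 0"
}}

```text
time_s: 4.08
eef_pos: [0.4904, -0.1503, 0.1425]
ee_rot: [0.435, -3.109, -0.001]
wrist_force: [-0.5, 0.7, 0.7]
grip_width: 0.087
finger_force: 0.0
```

```bash
python3 - <<'E'
from h import *
s=get_image("side");t=get_image("top")
out=np.zeros((600,800,3),np.uint8)
out[:,:400]=cv2.resize(s[197:297,225:292,::-1],(400,600),interpolation=cv2.INTER_CUBIC)
out[:,400:]=cv2.resize(t[150:246,270:334,::-1],(400,600),interpolation=cv2.INTER_CUBIC)
cv2.imwrite("pics/g1.png",out);o=get_obs();print(o["eef_pos"],o["wrist_force"])
E
```

```text
[ 0.49190995 -0.15149082  0.14456917] [ 0.51699815  0.11597774 -0.11950767]
```

View pics/g1.png

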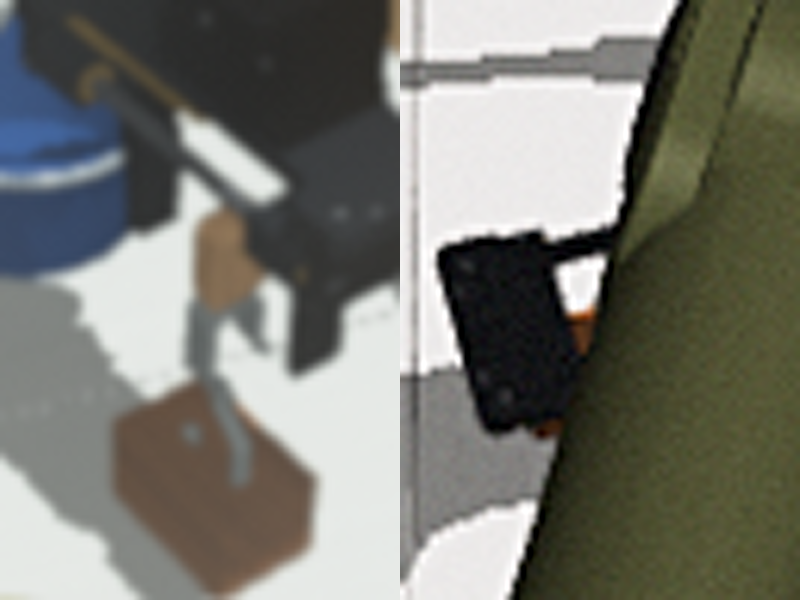

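The grip at (225,260) sits midway between the fingers at (150,200) and (315,330), so I'll close.

Request:
{"api": "jog_arm", "payload": {
  "commands": "0 0 0 0 0;0 0 0 0 0;0 0 0 0 0;0 0 0 0 0;0 0 0 0 0;0 0 0 0 0;0 0 0 0 0;0 0 0 0 0;0 0 0 0 0;0 0 0 0 0",
  "force": 40
}}

```text
time_s: 5.02
eef_pos: [0.4907, -0.1524, 0.1433]
ee_rot: [0.431, -3.112, -0.0]
wrist_force: [0.7, 0.4, 0.1]
grip_width: 0.0282
finger_force: 0.1
```

Request:
{"api": "jog_arm", "payload": {
  "commands": "0 0 0 0 0;0 0 0 0 0;0 0 0 0 0;0 0 0 0 0;0 0 0 0 0;0 0 0 0 0"
}}

```text
time_s: 5.52
eef_pos: [0.4902, -0.1499, 0.1432]
ee_rot: [0.433, -3.111, -0.007]
wrist_force: [-1.4, 4.9, 2.7]
grip_width: 0.0184
finger_force: 40.3
```

Request:
{"api": "jog_arm", "payload": {
  "commands": "0 0 0 -0.8 0;0 0 0 -1.6 0;0 0 0 -2.4 0;0 0 0 -3.2 0;0 0 0 -4 0;0 0 0 -5 0;0 0 0 -7 0;0 0 0 -10 0;0 0 0 -13 0;0 0 0 -16 0;0 0 0 -18 0;0 0 0 -18 0;0 0 0 -18 0;0 0 0 -18 0"
}}

```text
time_s: 6.68
eef_pos: [0.4904, -0.153, 0.3228]
ee_rot: [0.43, -3.112, 0.001]
wrist_force: [-0.4, -0.1, -1.2]
grip_width: 0.0178
finger_force: 40.1
```

```bash
python3 - <<'E'
from h import *
s=get_image("side");
out=cv2.resize(s[110:310,200:400,::-1],(600,600),interpolation=cv2.INTER_CUBIC)
cv2.imwrite("pics/g2.png",out)
o=get_obs();print(o["eef_pos"],o["wrist_force"],o["joint_pos"])
move([.57,0,.325],184.6);move([.6525,0,.325],184.6);move([.6525,0,.312],184.6)
print(boxes_of("side","hook_curl")[:2],boxes_of("side","hook_grip")[:2])
E
```

```text
[ 0.49009535 -0.15274169  0.32229901] [-0.21378918  0.85238085 -1.88007233] [-0.48124756 -0.02804296  0.72303101  1.64239319  0.01914824  1.52164768
  2.08619769]
xyz cm [-11.83  12.53  -0.29] yaw 11.1
xyz cm [-19.78  10.29  -0.3 ] yaw 11.1
xyz cm [-19.78  10.29   1.  ] yaw 11.1
[{'at': [263.7, 192.2], 'conf': 0.95}] [{'at': [268.7, 197.6], 'conf': 0.76}]
```

View pics/g2.png

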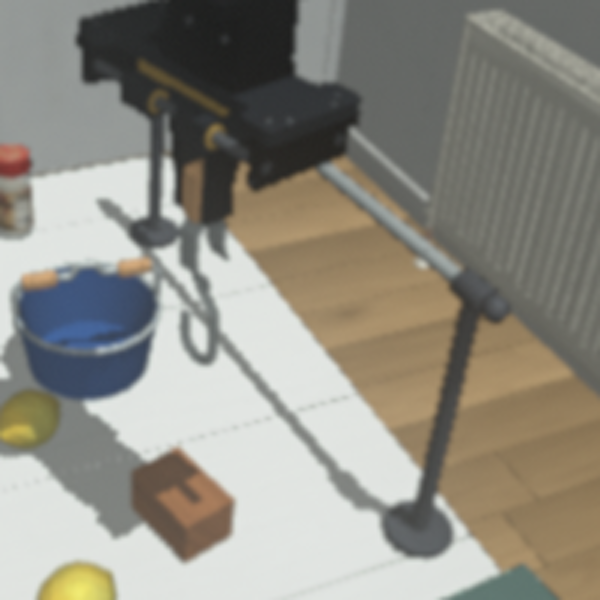

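The side crop shows the hook held upright, with its curl bottom at about (200,360), and the block left in place. I'll bring it in front of the rail.

Request:
{"api": "jog_arm", "payload": {
  "commands": "0 -4 4 0 4;0 -8 8 0 8;0 -11 12 0 11;0 -12 12 0.8 11;0 -14.5 11.8 0.8 11;0 -14.5 11.8 0.8 11;0 -14.5 11.8 0.8 11;0 -14.5 11.8 0.8 11;0 -14.5 11.8 0.8 11"
}}

```text
time_s: 7.58
eef_pos: [0.5975, -0.0011, 0.3154]
ee_rot: [0.127, -3.139, 0.0]
wrist_force: [-0.3, -1.4, -0.1]
grip_width: 0.0176
finger_force: 40.0
```

```bash
python3 - <<'E'
from h import *
np.set_printoptions(precision=4,suppress=True)
print(proj("side",[.490,-.153,.187]))
s=get_image("side")
o=get_obs();p=o["eef_pos"];print(p,o["wrist_force"])
move([.6525,0,.314],184.6);move([.6525,0,.314-.042],184.6)
out=cv2.resize(s[100:220,240:360,::-1],(600,600),interpolation=cv2.INTER_CUBIC)
Rh=Rz(4.6)
for q in [(0,0,-7),(19,0,-45),(0,0,-127),(0,0,-135),(0,12,-97),(14,9,-3),(14,-9,-3),(-14,-9,-3)]:
    u=(proj("side",p+Rh@np.array(q)/1000)[0]-[240,100])*5; cv2.circle(out,tuple(int(a) for a in u),3,(0,0,255),1)
for y in(-.05,0,.05):
    u=(proj("side",[.6525-.0785*y,y,.256])[0]-[240,100])*5; cv2.circle(out,tuple(int(a) for a in u),3,(0,255,0),1)
cv2.imwrite("pics/g3.png",out)
E
```

```text
[[263.7603 230.7891]]
[ 0.5975 -0.001   0.3157] [-0.086  -0.3687 -0.0267]
xyz cm [-5.49 -0.35  0.18] yaw 0.0
xyz cm [-5.49 -0.35  4.38] yaw 0.0
```

View pics/g3.png

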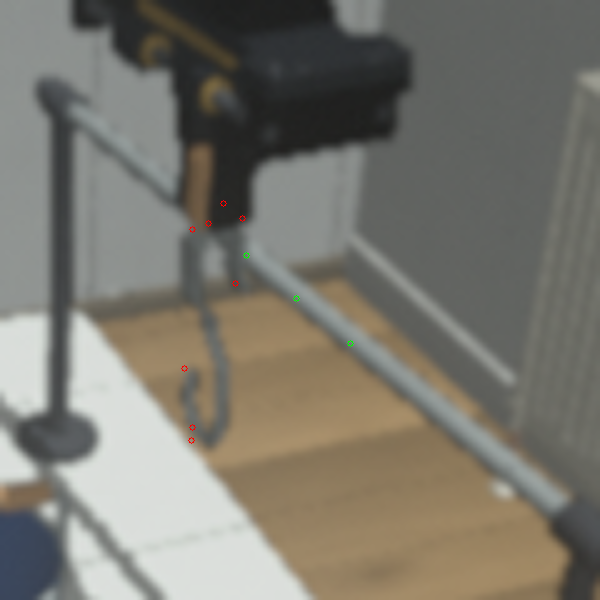

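The side crop shows the hook just in front of the rail and above it. The free leg tip at (238,285) is where I predicted it, and the foot is about 8 mm further out than predicted, so the hook leans slightly in the grip. I'll move over the rail and lower it in stages.

Request:
{"api": "jog_arm", "payload": {
  "commands": "0 -2 -0.3 0.1 0;0 -4 -0.3 0.1 0;0 -5.1 -0.3 0.1 0;0 -5.1 -0.3 0.1 0;0 -5.1 -0.3 0.1 0;0 -5.1 -0.3 0.6 0;0 -5.2 -0.3 1.2 0;0 -5.3 -0.3 1.8 0;0 -5.3 -0.3 1.8 0;0 -5.3 -0.3 1.8 0"
}}

```text
time_s: 8.47
eef_pos: [0.652, 0.0022, 0.2974]
ee_rot: [-0.131, 3.136, 0.0]
wrist_force: [3.4, -0.0, -1.2]
grip_width: 0.0173
finger_force: 40.0
```

Request:
{"api": "jog_arm", "payload": {
  "commands": "0 -0.15 0 0 0;0 -0.15 0 0.6 0;0 -0.15 0 1.2 0;0 -0.15 0 1.7 0;0 -0.15 0 2 0;0 -0.15 0 2 0;0 -0.15 0 2 0"
}}

```text
time_s: 9.05
eef_pos: [0.6533, 0.0024, 0.2762]
ee_rot: [-0.131, 3.138, -0.0]
wrist_force: [6.5, 0.6, -2.6]
grip_width: 0.0178
finger_force: 40.0
```

Request:
{"api": "jog_arm", "payload": {
  "commands": "0 -0.15 0 0 0;0 -0.3 0 0 0;0 -0.3 0 0.2 0;0 -0.3 0 0.4 0;0 -0.3 0 0.5 0;0 -0.3 0 0.5 0"
}}

```text
time_s: 9.55
eef_pos: [0.6551, 0.0022, 0.2718]
ee_rot: [0.131, -3.137, -0.0]
wrist_force: [1.0, 0.1, -0.6]
grip_width: 0.0178
finger_force: 40.0
```

Request:
{"api": "jog_arm", "payload": {
  "commands": "0 0 0 0.1 0;0 0 0 0.2 0;0 0 0 0.25 0;0 0 0 0.25 0"
}}

```text
time_s: 9.88
eef_pos: [0.6555, 0.0023, 0.2713]
ee_rot: [-0.131, 3.138, 0.001]
wrist_force: [-2.6, 0.1, 6.4]
grip_width: 0.0176
finger_force: 40.0
```

Request:
{"api": "jog_arm", "payload": {
  "commands": "0 0 0 -0.1 0;0 0 0 -0.1 0;0.3 0 0 -0.1 0;0.3 0 0 -0.1 0;0.5 0 0 -0.1 0;0.6 0 0 -0.1 0;0.6 0 0 -0.1 0;0.6 0 0 -0.1 0;0.6 0 0 -0.1 0;0.6 0 0 -0.1 0",
  "force": 5
}}

```text
time_s: 10.72
eef_pos: [0.6557, 0.0024, 0.2708]
ee_rot: [-0.131, 3.139, 0.0]
wrist_force: [-1.1, -0.8, 0.8]
grip_width: 0.0504
finger_force: 0.0
```

```bash
python3 - <<'E'
from h import *
s=get_image("side");
out=cv2.resize(s[100:220,240:360,::-1],(600,600),interpolation=cv2.INTER_CUBIC)
cv2.imwrite("pics/g4.png",out);o=get_obs();print(o["eef_pos"],o["wrist_force"],o["joint_pos"],o["time_s"])
move([.655,.002,.38],184.6); move([.427,.0895,.25],175);move([.427,.0895,.089],175)
E
```

```text
[0.65570358 0.00234461 0.27077753] [-0.47626139  0.11333199  0.06650575] [-0.51219143  0.3534166   0.62491604  1.38189718 -0.2049812   1.47106837
  1.75762243] 10.7667
xyz cm [  0.07  -0.03 -10.92] yaw 0.2
xyz cm [22.07 10.59  2.08] yaw 9.8
xyz cm [22.07 10.59 18.18] yaw 9.8
```

View pics/g4.png

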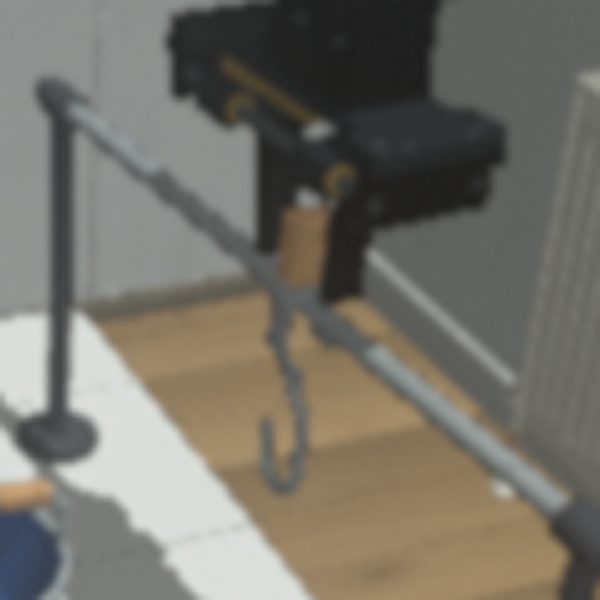

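The hook hangs on the rail, with its grip at (303,245) and its curl at (283,470), and the fingers are clear. I'll rise straight up and look at it once I'm away.

Request:
{"api": "jog_arm", "payload": {
  "commands": "0.6 0 0 -1.5 0;0.6 0 0 -4 0;0.6 0 0 -7 0;0.6 0 0 -7.5 0;0.6 4 2 -7.5 3;1 8 4 -7 6;1 12 6 -5 9;1 16 8 -3 10;1 20 10 0 10;1 22 10.6 2 10;1 22 10.6 2 10;1 22 10.6 2 10;1 22 10.6 2 10;1 22 10.6 2 10;1 22 10.6 2 10"
}}

```text
time_s: 12.02
eef_pos: [0.4295, 0.0891, 0.252]
ee_rot: [0.146, 3.136, 0.001]
wrist_force: [-0.3, -0.2, 1.1]
grip_width: 0.0868
finger_force: 0.0
```

```bash
python3 - <<'E'
from h import *
s=get_image("side");t=get_image("top")
out=np.zeros((600,800,3),np.uint8)
out[:,:400]=cv2.resize(s[120:210,270:330,::-1],(400,600),interpolation=cv2.INTER_CUBIC)
out[:400,400:]=cv2.resize(s[180:250,195:265,::-1],(400,400),interpolation=cv2.INTER_CUBIC)
out[400:,400:]=cv2.resize(t[110:150,230:310,::-1],(400,200),interpolation=cv2.INTER_CUBIC)
def dot(n,X,x0,y0,k,ox,c):
    u=(proj(n,X)[0]-[x0,y0])*k+[ox[0],ox[1]]; cv2.circle(out,(int(u[0]),int(u[1])),3,c,1)
h=np.array([.6555,.0023,0])
for q in[(0,0,.289),(0,0,.263),(0,0,.143),(0,0,.135),(0,.012,.173),(0,-.012,.173)]:
    dot("side",h+Rz(4.6)@np.array(q),270,120,6.667,(0,0),(0,0,255))
p=np.array([.483,.085,0])
for q in[(-.046,0,.108),(.046,0,.108),(-.063,0,.108),(-.029,0,.108),(0,0,.119)]:
    dot("side",p+Rz(-5.2)@np.array(q),195,180,5.714,(400,0),(0,255,0))
dot("top",h+[0,0,.311],230,110,5,(400,400),(0,0,255))
cv2.imwrite("pics/g5.png",out);o=get_obs();print(o["eef_pos"],o["wrist_force"],o["time_s"])
for n in("side","top"):
  for q in("pail_grip_a","pail_loop","hook_curl","hook_grip"): print(n,q,[(b["at"],b["conf"]) for b in boxes_of(n,q)][:3])
E
```

```text
[0.42906569 0.0891891  0.25160652] [ 0.25579409  1.28452381 -0.10196482] 12.1167
side pail_grip_a [([230.4, 217.8], 0.85)]
side pail_loop [([230.4, 219.0], 0.63)]
side hook_curl [([296.1, 157.5], 0.88)]
side hook_grip [([301.9, 161.8], 0.94)]
top pail_grip_a [([238.2, 187.9], 0.48)]
top pail_loop [([237.2, 190.4], 0.47)]
top hook_curl [([254.0, 132.0], 0.67)]
top hook_grip [([257.9, 129.1], 0.55)]
```

View pics/g5.png

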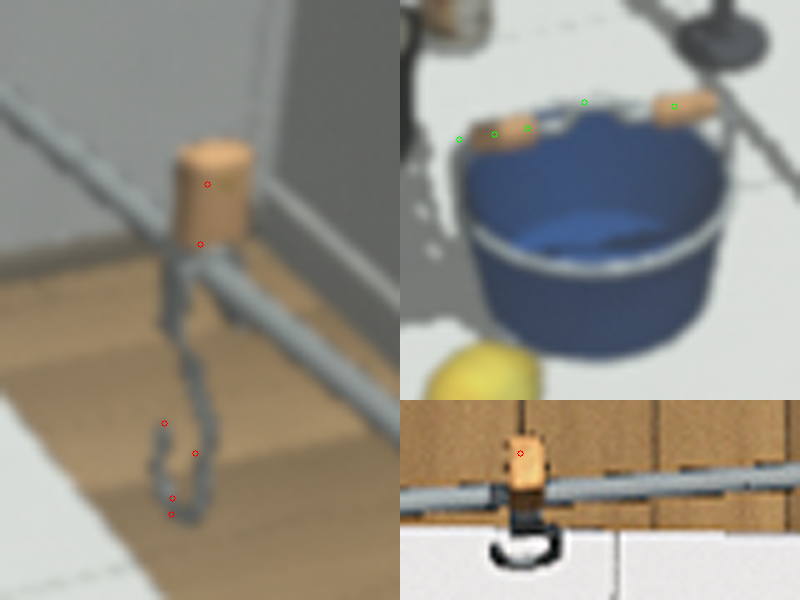

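The hook hangs upright on the rail, with its foot at side crop (185,518) and top crop (527,563). Pail grip a is at (505,133) and grip b at (686,107).

```bash
python3 - <<'E'
from h import *
np.set_printoptions(precision=4,suppress=True)
a=tri((213.2,203.3),(220.9,221.2));b=tri((245.05,198.7),(225.7,188));print("a",a,"b",b,(a+b)/2,np.linalg.norm(a-b))
d=b-a;print("yaw",np.degrees(np.arctan2(d[1],d[0])))
print("a,b top z.108",at_z("top",(220.9,221.2),.108),at_z("top",(225.7,188),.108))
print("hookgrip",tri((270+213/6.667,120+197/6.667),(230+126/5,110+67/5)))
print("foot",tri((297.75,197.2),(255.4,142.4)),at_z("top",(255.4,142.4),.139))
print("saved top pail clicks, rim center?")
t=cv2.imread("pics/top0.png"); hsv=cv2.cvtColor(t,cv2.COLOR_BGR2HSV)
m=cv2.inRange(hsv,(100,120,30),(130,255,255)); m[:, :250]=0; m[:,450:]=0
ys,xs=np.nonzero(m); c=cv2.convexHull(np.c_[xs,ys].astype(np.int32)); e=cv2.fitEllipse(c); print(e, at_z("top",np.array(e[0])/1.5625,.068))
E
```

```text
a [0.4397 0.0889 0.1075] b [0.532  0.0785 0.1079] [0.4859 0.0837 0.1077] 0.09287251566289818
yaw -6.463885784856643
a,b top z.108 [0.4373 0.0893 0.108 ] [0.5299 0.079  0.108 ]
hookgrip [ 0.6574 -0.0002  0.2847]
foot [ 0.6566 -0.002   0.1366] [ 0.6532 -0.0011  0.139 ]
saved top pail clicks, rim center?
((349.6778869628906, 322.3490295410156), (72.45118713378906, 73.60016632080078), 64.35991668701172) [0.4848 0.0855 0.068 ]
```

```bash
python3 - <<'E'
from h import *
move([.4308,.0900,.15],173.7);move([.4308,.0900,.089],173.7)
E
```

```text
xyz cm [-0.31  0.07 10.08] yaw 1.1
xyz cm [-0.31  0.07 16.18] yaw 1.1
```

Request:
{"api": "jog_arm", "payload": {
  "commands": "1 -0.2 0.1 3 1;1 -0.2 0.1 6 1;1 -0.2 0.1 9 1;1 -0.2 0.1 12 1;1 -0.2 0.1 14 1;1 -0.2 0.1 15.5 1;1 -0.2 0.1 16.2 1;1 -0.2 0.1 16.2 1;1 -0.2 0.1 16.2 1"
}}

```text
time_s: 13.27
eef_pos: [0.43, 0.0906, 0.0892]
ee_rot: [0.17, 3.137, 0.0]
wrist_force: [-0.3, 0.3, 0.3]
grip_width: 0.0867
finger_force: 0.0
```

```bash
python3 - <<'E'
from h import *
o=get_obs();print(o["eef_pos"],o["wrist_force"],o["time_s"],o["joint_pos"]);move([.4308,.0900,.089],173.7)
E
```

```text
[0.43004271 0.09057567 0.08924526] [-0.27408831  0.30034375  0.25275335] 13.2667 [-0.80131249 -0.03062442  0.53091667  2.12635872  0.01808426  1.0413487
  1.1825076 ]
xyz cm [-0.08 -0.05  0.02] yaw 0.1
```

Request:
{"api": "jog_arm", "payload": {
  "commands": "0 0 0 0 0;0 0 0 0 0;0 0 0 0 0;0 0 0 0 0;0 0 0 0 0;0 0 0 0 0;0 0 0 0 0;0 0 0 0 0;0 0 0 0 0;0 0 0 0 0;0 0 0 0 0;0 0 0 0 0;0 0 0 0 0;0 0 0 0 0;0 0 0 0 0;0 0 0 0 0;0 0 0 0 0",
  "force": 50
}}

```text
time_s: 14.68
eef_pos: [0.4297, 0.0905, 0.0888]
ee_rot: [0.171, 3.137, 0.0]
wrist_force: [0.7, 0.2, -0.8]
grip_width: 0.0131
finger_force: 49.9
```

Gripped. I'll lift, turn and bring the pail in front of the hook on its tip side.

```bash
python3 - <<'E'
from h import *
move([.5946,.0648,.152],184.6)
E
```

```text
xyz cm [-16.67  -0.77  -6.32] yaw -10.8
```

Request:
{"api": "jog_arm", "payload": {
  "commands": "0 0 0 -0.5 0;0 0 0 -1.5 0;0 0 0 -3 0;0 0 0 -4.5 0;0 0 0 -6.3 0;0 0 0 -6.3 0;0 0 0 -6.3 0;0 0 0 -6.3 0"
}}

```text
time_s: 15.35
eef_pos: [0.4293, 0.0904, 0.1514]
ee_rot: [-0.17, -3.136, 0.0]
wrist_force: [-1.5, -0.3, -2.1]
grip_width: 0.0134
finger_force: 49.9
```

Request:
{"api": "jog_arm", "payload": {
  "commands": "0 -2 0 0 -2;0 -4 0 0 -4;0 -6.5 -0.2 0 -6;0 -9 -0.4 0 -8;0 -11.5 -0.6 0 -10.8;0 -14 -0.8 0 -10.8;0 -15.7 -0.8 0 -10.8;0 -16.7 -0.8 0 -10.8;0 -16.7 -0.8 0 -10.8;0 -16.7 -0.8 0 -10.8;0 -16.7 -0.8 0 -10.8;0 -16.7 -0.8 0 -10.8"
}}

```text
time_s: 16.35
eef_pos: [0.5937, 0.0648, 0.1516]
ee_rot: [0.126, -3.138, -0.001]
wrist_force: [-0.3, 0.4, -1.7]
grip_width: 0.0134
finger_force: 49.9
```

```bash
cat > v.py <<'E'
from h import *
import sys
s=get_image("side");t=get_image("top")
out=np.zeros((600,800,3),np.uint8)
out[:,:533]=cv2.resize(s[120:210,250:330,::-1],(533,600),interpolation=cv2.INTER_CUBIC)
out[:400,533:]=cv2.resize(t[110:185,215:265,::-1],(267,400),interpolation=cv2.INTER_CUBIC)
o=get_obs();p=o["eef_pos"];R=Ro.from_rotvec(o["ee_rot"]).as_matrix();print(p,o["wrist_force"],o["torque"],o["time_s"])
def dot(X,c):
    u=(proj("side",X)[0]-[250,120])*6.667; cv2.circle(out,(int(u[0]),int(u[1])),3,c,1)
for q in [(0,0,.019),(.0555,0,.0265),(.0555+.046,0,.019),(.0555,0,.0335)]: dot(p+Rz(4.6)@np.array(q),(0,255,0))
h=np.array([.6555,-.0005,0])
for q in[(0,0,.143),(0,0,.135),(0,.016,.173),(0,-.016,.173)]: dot(h+Rz(4.6)@np.array(q),(0,0,255))
cv2.imwrite("pics/%s.png"%sys.argv[1],out)
E
python3 v.py g6
```

```text
[0.59415126 0.06483785 0.15200282] [-0.32162594 -0.13121183 -1.80049041] [ 0.03622813  0.06121988 -0.02375566] 16.45
```

View pics/g6.png

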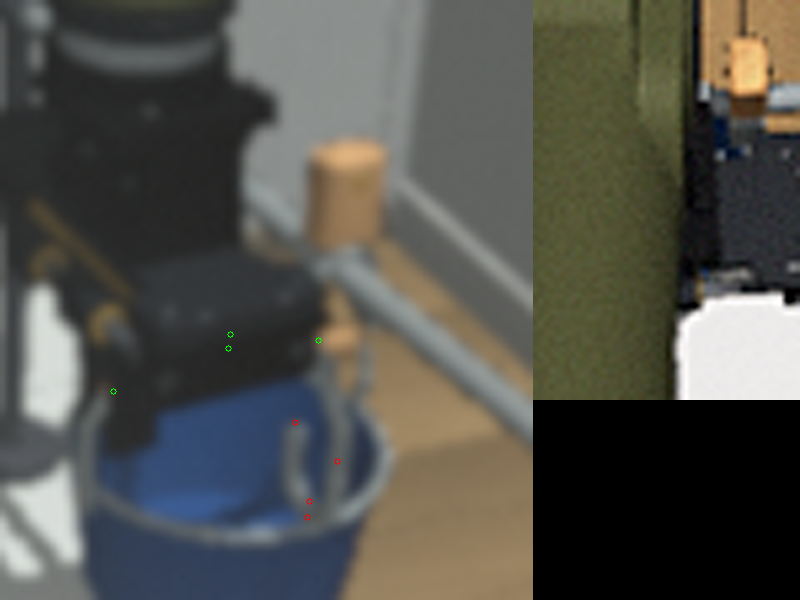

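The side crop shows the pail level in the grip, with the visible end of grip b at (340,338). The hook's J tip at (295,425) and foot at (312,515) sit where predicted. The hand body is still left of the hook. I'll slide toward -y over the tip.

Request:
{"api": "jog_arm", "payload": {
  "commands": "0 0 -1 0 0;0 0 -2 0 0;0 0 -3 0 0;0 0 -4 0 0;0 0 -4 0 0;0 0 -4 0 0"
}}

```text
time_s: 16.95
eef_pos: [0.5981, 0.023, 0.1519]
ee_rot: [-0.121, 3.139, 0.0]
wrist_force: [-0.2, 0.4, -1.4]
grip_width: 0.013
finger_force: 49.9
```

```bash
python3 - <<'E'
from h import *
o=get_obs();print(o["eef_pos"],o["wrist_force"],o["torque"]); move([.6002,-.0049,.152],184.6)
s=get_image("side")
for q in("hook_grip","hook_curl"): print(q,[(b["at"],b["conf"]) for b in boxes_of("side",q)][:2])
E
```

```text
[0.59810975 0.02302407 0.15190853] [-0.16333613  0.41060957 -1.4158503 ] [ 0.07032791  0.15280772 -0.04807845]
xyz cm [ 0.01 -2.8  -0.01] yaw -0.2
hook_grip [([301.5, 154.1], 0.72)]
hook_curl [([298.2, 154.5], 0.74)]
```

Request:
{"api": "jog_arm", "payload": {
  "commands": "0 0 -0.4 0 0;0 0 -0.8 0 0;0 0 -1.2 0 0;0 0 -1.5 0 0;0 0 -1.5 0 0"
}}

```text
time_s: 17.52
eef_pos: [0.5993, 0.0082, 0.1519]
ee_rot: [-0.123, 3.139, -0.001]
wrist_force: [-0.7, -0.4, -2.9]
grip_width: 0.0135
finger_force: 49.9
```

Request:
{"api": "jog_arm", "payload": {
  "commands": "0 0 -0.4 0 0;0 0 -0.8 0 0;0 0 -1.2 0 0;0 0 -1.2 0 0;0 0 -1.2 0 0"
}}

```text
time_s: 17.93
eef_pos: [0.6002, -0.0028, 0.1518]
ee_rot: [-0.124, 3.139, 0.0]
wrist_force: [0.4, 1.1, -1.5]
grip_width: 0.0131
finger_force: 49.9
```

```bash
python3 - <<'E'
from h import *
o=get_obs();print(o["eef_pos"],o["wrist_force"],o["torque"]); move([.6002,-.0049,.152],184.6)
s=get_image("side")
for q in("hook_grip","hook_curl"): print(q,[(b["at"],b["conf"]) for b in boxes_of("side",q)][:2])
h=cv2.cvtColor(s[115:160,285:325],cv2.COLOR_RGB2HSV); m=cv2.inRange(h,(5,80,90),(25,255,255)); ys,xs=np.nonzero(m); print(len(xs),285+xs.mean(),115+ys.mean(),285+xs.min(),285+xs.max())
E
```

```text
[ 0.6002326  -0.00282808  0.15184325] [ 0.3593253   1.09244499 -1.5097819 ] [0.03341408 0.0745435  0.03638568]
xyz cm [ 0.02 -0.21 -0.02] yaw -0.1
hook_grip [([306.0, 157.7], 0.52), ([184.5, 190.9], 0.51)]
hook_curl []
59 304.77966101694915 149.84745762711864 300 310
```

Request:
{"api": "jog_arm", "payload": {
  "commands": "0 0 -0.2 0 0;0 0 -0.2 0.4 0;0 0 -0.2 0.8 0;0 0 -0.2 1.2 0;0 0 -0.2 1.6 0;0 0 -0.2 2 0;0 0 -0.2 2 0"
}}

```text
time_s: 18.67
eef_pos: [0.5996, -0.0042, 0.1305]
ee_rot: [0.126, -3.137, 0.0]
wrist_force: [-0.7, 0.5, -1.6]
grip_width: 0.0133
finger_force: 49.9
```

Request:
{"api": "jog_arm", "payload": {
  "commands": "0 0 0 0.3 0;0 0 0 0.6 0;0 0 0 0.9 0;0 0 0 1.2 0;0 0 0 1.2 0;0 0 0 1.2 0"
}}

```text
time_s: 19.17
eef_pos: [0.6002, -0.0043, 0.1196]
ee_rot: [0.125, -3.139, -0.0]
wrist_force: [-0.2, 0.4, -0.4]
grip_width: 0.0132
finger_force: 49.9
```

Request:
{"api": "jog_arm", "payload": {
  "commands": "0 0 0 0.15 0;0 0 0 0.3 0;0 0 0 0.3 0;0 0 0 0.3 0"
}}

```text
time_s: 19.5
eef_pos: [0.6005, -0.0043, 0.1169]
ee_rot: [-0.125, 3.139, 0.0]
wrist_force: [0.4, -0.3, -1.6]
grip_width: 0.0132
finger_force: 49.9
```

Request:
{"api": "jog_arm", "payload": {
  "commands": "0 0 0 0.1 0;0 0 0 0.2 0;0 0 0 0.2 0;0 0 0 0.2 0"
}}

```text
time_s: 19.83
eef_pos: [0.601, -0.0043, 0.1155]
ee_rot: [-0.125, 3.137, 0.0]
wrist_force: [-0.3, 0.9, 2.2]
grip_width: 0.013
finger_force: 49.9
```

The pail is seated at the expected depth: contact came at TCP z 0.1155. I'll release gently.

Request:
{"api": "jog_arm", "payload": {
  "commands": "0.18 0 0 0 0;0.2 0 0 0 0;0.25 0 0 0 0;0.3 0 0 0 0;0.4 0 0 0 0;0.5 0 0 0 0;0.6 0 0 0 0;0.7 0 0 0 0;0.8 0 0 0 0;0.8 0 0 0 0;0.8 0 0 0 0;0.8 0 0 0 0",
  "force": 5
}}

```text
time_s: 20.83
eef_pos: [0.6004, -0.0044, 0.1148]
ee_rot: [-0.125, 3.139, 0.0]
wrist_force: [-0.3, 0.0, 0.5]
grip_width: 0.0672
finger_force: 0.0
```

```bash
cat > c.py <<'E'
from h import *
o=get_obs();print(o["eef_pos"],o["wrist_force"],o["grip_width"],o["time_s"])
def blue(im):
    h=cv2.cvtColor(im,cv2.COLOR_RGB2HSV); m=cv2.inRange(h,(100,110,30),(130,255,255)); n,l,st,c=cv2.connectedComponentsWithStats(m)
    i=1+np.argmax(st[1:,4]); return st[i],c[i].round(2)
s=get_image("side");print("blue side",*blue(s))
for q in("pail_loop","pail_grip_a","hook_grip","hook_curl"): print(q,[(np.round(b["at"],1),round(b["conf"],2)) for b in boxes_of("side",q)][:3])
E
python3 c.py
```

```text
[ 0.60038139 -0.00437477  0.11481758] [-0.30833343  0.03822284  0.45067626] 0.06719162675917423 20.8333
blue side [284 202  31  21 382] [300.69 213.01]
pail_loop [(array([296.1, 222.4]), 0.94)]
pail_grip_a [(array([296.7, 221.2]), 0.6)]
hook_grip [(array([304.3, 153.4]), 0.46)]
hook_curl [(array([302.1, 148. ]), 0.56)]
```

Request:
{"api": "jog_arm", "payload": {
  "commands": "1 0 0 0 0;1 0 0 0 0;1 0.5 0 0 0;1 1.5 0 0 0;1 3 0 0 0;1 5 0 0 0;1 8 0 0 0;1 11 0 0 0;1 14 0 0 0;1 16 0 -1 0;1 16 0 -3 0;1 16 0 -6 0;1 16 0 -9 0;1 16 0 -12 0;1 16 0 -12 0;1 16 0 -12 0"
}}

```text
time_s: 22.42
eef_pos: [0.4413, -0.0172, 0.2361]
ee_rot: [-0.125, 3.136, 0.003]
wrist_force: [-0.9, 0.8, -1.0]
grip_width: 0.0869
finger_force: 0.0
```

```bash
cat >> c.py <<'E'
h=np.array([.6555,-.0005,.027])
def wood(im,x0,y0,x1,y1):
    g=cv2.cvtColor(im[y0:y1,x0:x1],cv2.COLOR_RGB2HSV); m=cv2.inRange(g,(5,80,150),(22,255,255)); n,l,st,c=cv2.connectedComponentsWithStats(m)
    return [(c[i].round(1)+[x0,y0],st[i,4]) for i in range(1,n) if st[i,4]>15]
print("pred centre",proj("side",h+[0,0,.035]),"grips",proj("side",[h+Rz(4.6)@np.array([e,0,.108]) for e in(-.046,.046)]))
print("pred rim bottom",proj("side",[h+[0,0,0],h+[0,0,.07]]))
print("wood",wood(s,265,130,330,215))
t=get_image("top");print("blue top",*blue(t),at_z("top",blue(t)[1],.05)); print([(np.round(b["at"],1),round(b["conf"],2)) for b in boxes_of("top","pail_loop")][:2])
E
python3 c.py
```

```text
[ 0.44126841 -0.01721734  0.23612818] [-0.85642926  0.8189963  -1.04253259] 0.08690695231137305 22.4167
blue side [283 199  27  24 420] [295.23 210.13]
pail_loop [(array([297.5, 216.4]), 0.57)]
pail_grip_a [(array([297.5, 217. ]), 0.97)]
hook_grip [(array([303.1, 157.5]), 0.77)]
hook_curl [(array([299.1, 151.5]), 0.71), (array([208.9, 249.2]), 0.52)]
pred centre [[293.8344031  218.22275513]] grips [[281.81119885 201.73229651]
 [309.97221162 193.71916037]]
pred rim bottom [[292.784703   227.50599051]
 [294.92189944 208.57188586]]
wood [(array([302.6, 146.9]), np.int32(90)), (array([279.5, 169.6]), np.int32(192)), (array([311.2, 182.1]), np.int32(185)), (array([287. , 185.1]), np.int32(218)), (array([310.8, 192.5]), np.int32(43)), (array([282.5, 200.5]), np.int32(39)), (array([325.2, 206.8]), np.int32(124))]
blue top [232 132  23  31 572] [243.13 147.06] [0.66507606 0.03509982 0.05      ]
[(array([256.4, 150.2]), 0.56), (array([254.8, 128.7]), 0.36)]
```

The measured bail grips, (310.8,192.5) and (282.5,200.5), match the predicted hanging pose within about 1 px. Next I'll check that it is still.

Request:
{"api": "jog_arm", "payload": {
  "commands": "1 1 0 -2 0;1 1 0 -2 0;1 1 0 -2 0;1 1 0 -2 0;1 1 0 -2 0;1 1 0 -2 0;1 1 0 -2 0;1 1 0 -2 0;1 1 0 -2 0;1 1 0 -2 0;1 1 0 -2 0;1 1 0 -2 0;1 1 0 -2 0;1 1 0 -2 0;1 1 0 -2 0;1 1 0 -2 0;1 1 0 -2 0;1 1 0 -2 0;1 1 0 -2 0;1 1 0 -2 0"
}}

```text
time_s: 24.43
eef_pos: [0.4309, -0.0179, 0.2548]
ee_rot: [-0.125, 3.139, 0.0]
wrist_force: [0.5, -1.2, -0.3]
grip_width: 0.087
finger_force: 0.0
```

```bash
python3 - <<'E'
from h import *
from time import sleep
exec(open("c.py").read().split("o=get_obs()")[0])
src=open("c.py").read(); i=src.index("def wood"); j=src.index("print(\"pred centre"); exec(src[i:j])
p=None
for k in range(8):
    s=get_image("side"); w=[(c,n) for c,n in wood(s,265,130,330,215) if n<100]
    print([tuple(c) for c,n in w], "diff", None if p is None else (np.abs(s[130:240,265:330].astype(int)-p).max(2)>25).sum()); p=s[130:240,265:330].astype(int)
print(get_obs()["time_s"])
E
```

```text
[(np.float64(302.6), np.float64(147.0)), (np.float64(310.8), np.float64(192.6)), (np.float64(282.5), np.float64(200.5))] diff None
[(np.float64(302.6), np.float64(146.8)), (np.float64(310.9), np.float64(192.7)), (np.float64(282.6), np.float64(200.5))] diff 0
[(np.float64(302.6), np.float64(147.0)), (np.float64(312.8), np.float64(163.4)), (np.float64(310.8), np.float64(192.6)), (np.float64(282.5), np.float64(200.5))] diff 0
[(np.float64(302.6), np.float64(147.0)), (np.float64(310.9), np.float64(192.5)), (np.float64(282.5), np.float64(200.5))] diff 0
[(np.float64(302.5), np.float64(147.0)), (np.float64(310.9), np.float64(192.5)), (np.float64(282.6), np.float64(200.5))] diff 0
[(np.float64(302.6), np.float64(146.8)), (np.float64(310.8), np.float64(192.6)), (np.float64(282.6), np.float64(200.5))] diff 0
[(np.float64(302.6), np.float64(146.9)), (np.float64(310.8), np.float64(192.6)), (np.float64(282.6), np.float64(200.5))] diff 0
[(np.float64(302.6), np.float64(146.9)), (np.float64(310.8), np.float64(192.6)), (np.float64(282.6), np.float64(200.5))] diff 0
24.8333
```

The pail hangs still and the hand is clear.

```bash
python3 -c "from cell import *; print(hand_in())"
```

```text
the job is handed in; nothing more can be done
None
```

The S-hook is on the rail near its middle and the blue pail hangs still from its lower curl; the hand is clear, nothing else was touched as far as the forces and pictures show, and the job was handed in at about 25 s (no verdict was returned).

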